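# Make room in the canister row

### The job

Put the spare tea canister, standing on the counter, back into the row in the tray, directly beside the round-knobbed canister on the robot's left of it (+y side). The row leaves too little room, so first ease its canisters apart, sliding them along gently until they rest against the end stops, without lifting or tipping them; then slide the spare down into the gap until it stands fully on the tray floor, and let go. Never push hard on anything (25 N is too much), and leave the mug, saucers and yogurt pot alone.

Things in the scene. Friction and masses are not known exactly. Their poses are not given: they have to be found in the camera images.
- tray: Tray fixed to the counter, 320 mm long (own y, the direction of the row; +y points to the robot's left) and 87 mm wide (own x). Origin at the centre of its underside, z up. Polished steel floor 6 mm thick; dark wooden long walls 24 mm high, 8 mm thick, 71 mm apart inside. A rigid steel frame fixed in it carries two upright end stops, rubber-faced plates 69 mm wide, 6 mm thick, tops 50 mm above the counter.
- tray_mid (a point): Middle of the tray floor, tray axes. The end stops' faces are 253.5 mm apart, 3.5 mm more than five canisters. Halfway between them lies up to 10 mm either way along y from this point, not measured: see or feel it.
- tray_row (a point): Same place, about the row: four canisters start 0.7 mm apart, somewhere between the stops; the room left at either end never takes a canister. Each slides on the floor with about 0.2 to 0.7 N of friction (it tips if its handle is shoved hard), pushing those beyond it along, and stays where it is left.
- can_knob: White porcelain canister, in the row, told by its round knob: 66 mm (own x) by 50 mm (own y) by 44 mm high; its foot is bevelled 3 mm all round over the lowest 9 mm. On the middle of its lid a wooden round knob 20 mm across, 24 mm high (top 68 mm above the underside). 0.24 to 0.5 kg. Origin: centre of the underside, z up. First, second or third of the four from the tray's -y end. Own y along the tray's.
- can_a: White porcelain canister, an ordinary one in the row: 66 mm (own x) by 50 mm (own y) by 44 mm high; its foot is bevelled 3 mm all round over the lowest 9 mm. On the middle of its lid a wooden bar handle 36 mm along x, 12 mm along y, 24 mm high (top 68 mm above the underside). 0.24 to 0.5 kg. Origin: centre of the underside, z up. First, second or third from the -y end.
- can_b: White porcelain canister, an ordinary one in the row: 66 mm (own x) by 50 mm (own y) by 44 mm high; its foot is bevelled 3 mm all round over the lowest 9 mm. On the middle of its lid a wooden bar handle 36 mm along x, 12 mm along y, 24 mm high (top 68 mm above the underside). 0.24 to 0.5 kg. Origin: centre of the underside, z up. First, second or third from the -y end.
- can_c: White porcelain canister, an ordinary one in the row: 66 mm (own x) by 50 mm (own y) by 44 mm high; its foot is bevelled 3 mm all round over the lowest 9 mm. On the middle of its lid a wooden bar handle 36 mm along x, 12 mm along y, 24 mm high (top 68 mm above the underside). 0.24 to 0.5 kg. Origin: centre of the underside, z up. Always last, at the +y end.
- can_spare: White porcelain canister, the spare, as the ordinary ones: 66 mm (own x) by 50 mm (own y) by 44 mm high; its foot is bevelled 3 mm all round over the lowest 9 mm. On the middle of its lid a wooden bar handle 36 mm along x, 12 mm along y, 24 mm high (top 68 mm above the underside). 0.24 to 0.5 kg. Origin: centre of the underside, z up. Stands alone on the counter between robot and tray.
- mug: Bystander: white mug, 78 mm wide, 85 mm high, on the counter; origin at the centre of the underside.
- saucers: Bystander: white stack of saucers, 132 mm wide, 40 mm high; origin at the centre of the underside.
- yogurt: Bystander: white yogurt pot, 71 mm wide, 67 mm high; origin at the centre of the underside.
Mind the look-alikes: they are no part of the job. Leave any green or yellow look-alike of the can_spare alone.

How it is judged:
At the end, for the whole second after the job is handed in: The spare is on the tray floor beside the round-knobbed canister, on its +y side (centres 47-57 mm apart along y), square to the tray within 0.08 rad; all five stand on the floor within 2.5 mm, upright within 0.06 rad, within 10 mm (x) and 130 mm (y) of the tray centre, at rest (z of can_a in the frame of tray between 0.0035 and 0.0085 m and angle between each of can_a, can_knob, can_b, can_c, can_spare's own z axis and vertical below 0.06 rad and linear speed of each of can_a, can_knob, can_b, can_c, can_spare below 0.01 m/s and x of can_a in the frame of tray between -0.01 and 0.01 m and y of can_a in the frame of tray between -0.13 and 0.13 m and z of can_knob in the frame of tray between 0.0035 and 0.0085 m and x of can_knob in the frame of tray between -0.01 and 0.01 m and y of can_knob in the frame of tray between -0.13 and 0.13 m and z of can_b in the frame of tray between 0.0035 and 0.0085 m and x of can_b in the frame of tray between -0.01 and 0.01 m and y of can_b in the frame of tray between -0.13 and 0.13 m and z of can_c in the frame of tray between 0.0035 and 0.0085 m and x of can_c in the frame of tray between -0.01 and 0.01 m and y of can_c in the frame of tray between -0.13 and 0.13 m and z of can_spare in the frame of tray between 0.0035 and 0.0085 m and x of can_spare in the frame of tray between -0.01 and 0.01 m and y of can_spare in the frame of tray between -0.13 and 0.13 m and y of can_spare in the frame of can_knob between 0.047 and 0.057 m and angle between the x axis of can_spare and the x axis of tray, either way round below 0.08 rad); the robot touches nothing.
It fails at once if a canister is pressed against the tray or its end stops with more than 25 N (contact force between any of can_a, can_knob, can_b, can_c, can_spare and tray above 25 N).
It fails at once if the spare is pressed on another canister with more than 25 N (contact force between can_spare and can_a above 25 N or contact force between can_spare and can_knob above 25 N or contact force between can_spare and can_b above 25 N or contact force between can_spare and can_c above 25 N).
It fails at once if a canister of the row is lifted more than 12 mm off the tray floor or tipped over 0.35 rad (z of any of can_a, can_knob, can_b, can_c in the frame of tray above 0.018 m or angle between any of can_a, can_knob, can_b, can_c's own z axis and vertical above 0.35 rad).
It fails at once if a bystander (mug, stack of saucers, yogurt pot) is moved more than 20 mm (distance of any of mug, saucers, yogurt from where it was at the start of the episode above 0.02 m).
It also fails if it takes over 72 s, if anything falls off the work surface, if the arm or the gripper's body presses on something with over 40 N, if the wrist force passes 120 N, or if a joint passes its speed limit or range.

### The arm

A 6-joint arm with a two-finger parallel gripper is mounted at the origin on the work surface. World frame = base frame: x ahead of the robot, y to its left, z up, the work surface at z = 0. Lengths are in m, angles in rad, forces in N, time in s.
With the tool pointing down it reaches from about 0.225 to 0.875 m from the base axis. Payload 3.4 kg.
Tool frame: the origin (TCP) lies at the very end of the fingers, on their centre line; the grasp point (between the pads) lies 19 mm behind it; z points along the fingers, x is the direction in which the jaws open and shut, and the axes are right-handed (so a half turn about z gives the same grasp; the last joint's range is limited). The gripper opens to 85 mm and grips with 20 to 120 N. Pads are 22 mm wide; open, the fingers measure 114 mm over their backs; the gripper's body (76 mm by 85 mm) begins 54 mm behind the grasp point. The pads swing forward as they close: fully open they stand 13 mm farther back than shut.
Start: joints at [-0.121, 0.276, 1.505, -0, 1.361, -0.121], TCP at [0.575, -0, 0.196] pointing down, gripper open.
Joint ranges: [-2.89, 2.89], [-0.75, 2.08], [0.22, 2.7], [-1.18, 4.32], [0.11, 2.71], [-2.7, 2.7]. Speed limits (rad/s): [2.57, 2.57, 3.14, 3.14, 3.14, 3.14].

### API

Orientations are given as a unit quaternion [w, x, y, z].
In Python, from rig import manip gives the robot as it stands.
- The arm moves only by the tool carry_out, never from a script. Its argument "series" is a list of rows, each a list of 2 entries, a list of its own where there are three numbers: the shift along the tool's x, y, z in mm, then the turn about the tool's z in degrees. A call has 1 to 10 rows; each row shifts and turns the pose as measured when the row begins, along the tool's axes as they then stand; what a row does not reach is not made up. A row lasts 1/12 s, in which the tool goes at most 41.7 mm and 7.16 degrees, less where a joint would pass 70% of its speed; a pose out of reach is approached as far as the arm can. A call is refused whole if a number of a shift passes 41.7 or a number of a turn 7.16, either way. A call with a gripper value outside its range is refused whole. "fingers" is the finger opening in mm, from 0 to 85.4, set as the call begins (left out, the last holds). The fingers move at their own pace and stop on an object; "squeeze" is the grip in N (left out, the last holds). Time passes only in rows, so rows that do not move let the fingers close. It gives the time, the measured TCP pose, the force and the opening at its end, in the units of the state.
- manip.get_state(): the state, without advancing time (a new reading comes with each control period).
- manip.get_image(name): name is "scene" or "side" or "wrist"; returns a dict with "frame" (400x640x3 uint8, blue, green, red), "K" (3x3 intrinsics, pixels), "rvec" (rotation vector, rad) and "tvec" (3), from world to camera coordinates, as OpenCV has them; the wrist camera has in their place "mount" (4x4, takes a point from camera to tool coordinates, whose origin is the TCP and whose axes are the tool frame's). Camera axes: x right, y down, z forward; pixel columns grow to the right and rows downward; lengths in m; the calibration is good to about 2 mm. A picture is of the moment at which its call begins: read the wrist's pose just before it. There is no depth.
- manip.sign_off(): hands the job in, once; it reports no verdict.
The state is a dict: "clock": time; "qpos": joint angles; "qd": joint speeds; "effort": joint torques, N m; "position": TCP position; "ee_rot": TCP orientation; "contact_force": force on the tool from outside, world axes, zero at the start; "moment": the same for the moment, N m; "width": finger opening in m.
Only numpy, scipy, OpenCV 4.12 (cv2) and the standard library are available. Lean on these libraries where they do the work, as an engineer would, in place of code of your own. Each camera call takes 0.05 s, during which the arm holds its last target. There are 200 camera calls.

## Working session

There is one attempt and no reset: what is moved stays moved. The work goes in short steps, Python scripts to look and compute and a tool call to move; the robot and the scene stay as the last step left them, time stands still between calls to the robot, and variables do not carry over. Pictures are saved under pics/ and viewed, about 8 in all and at most 12, crops included, and the job is handed in when it is done.

Besides the shell and the picture viewer there is one more tool, called after ">>>" by a JSON object that holds its "method" and its "body". carry_out: Moves the arm, as the interface text tells. Its arguments: {"type":"object","properties":{"series":{"type":"array","items":{"type":"array"}},"fingers":{"type":"number"},"squeeze":{"type":"number"}},"required":["series"]}

```bash
mkdir -p pics
cat > h.py <<'E'
import numpy as np, cv2
from rig import manip
def R(q):
    w,x,y,z=q
    return np.array([[1-2*(y*y+z*z),2*(x*y-z*w),2*(x*z+y*w)],[2*(x*y+z*w),1-2*(x*x+z*z),2*(y*z-x*w)],[2*(x*z-y*w),2*(y*z+x*w),1-2*(x*x+y*y)]])
def cam(name):
    s=manip.get_state(); d=manip.get_image(name)
    if name=='wrist':
        T=np.eye(4);T[:3,:3]=R(s['ee_rot']);T[:3,3]=s['position']
        W=np.linalg.inv(T@np.array(d['mount'])); Rm,t=W[:3,:3],W[:3,3]
    else: Rm=cv2.Rodrigues(np.array(d['rvec'],float))[0]; t=np.array(d['tvec'],float).ravel()
    return d['frame'],np.array(d['K'],float),Rm,t
def save(n,c): np.savez(n,K=c[1],R=c[2],t=c[3]); cv2.imwrite(n+'.png',c[0])
def load(n): d=np.load(n+'.npz'); return cv2.imread(n+'.png'),d['K'],d['R'],d['t']
def ray(c,u,v,z):
    _,K,Rm,t=c; o=-Rm.T@t; d=Rm.T@np.linalg.solve(K,[u,v,1]); return o+d*(z-o[2])/d[2]
def px(c,p):
    _,K,Rm,t=c; q=K@(Rm@np.array(p)+t); return q[:2]/q[2]
E
python3 - <<'E'
from h import *
s=manip.get_state(); print(s)
ims=[]
for n in('scene','side','wrist'):
    c=cam(n); save('pics/'+n+'0',c)
    print(n,c[1][0,0],(-c[2].T@c[3]).round(3))
E
```

```text
{'clock': 0.0, 'qpos': array([-1.21004994e-01,  2.76608973e-01,  1.50612427e+00,  1.86516836e-05,
        1.36071971e+00, -1.21013091e-01]), 'qd': array([-0.00097748,  0.000951  ,  0.00101948,  0.00070631,  0.00040199,
        0.00155787]), 'effort': array([ 6.20495921e-04, -4.16768074e+01, -2.45808578e+01, -1.52056768e-04,
        1.11346930e-02,  1.69860516e-05]), 'position': array([5.74405281e-01, 7.14067701e-05, 1.94935348e-01]), 'ee_rot': array([-1.21334427e-04,  9.99999567e-01,  2.09504866e-06, -9.22247719e-04]), 'contact_force': array([0.45984414, 0.436809  , 0.03834388]), 'moment': array([ 0.00591098, -0.00448623,  0.0256048 ]), 'width': 0.08549092643442667}
scene 493.2860097615005 [ 1.128 -0.706  1.11 ]
side 450.36663244475767 [0.16  0.929 0.856]
wrist 356.0443772370772 [0.574 0.082 0.374]
```

View pics/scene0.png

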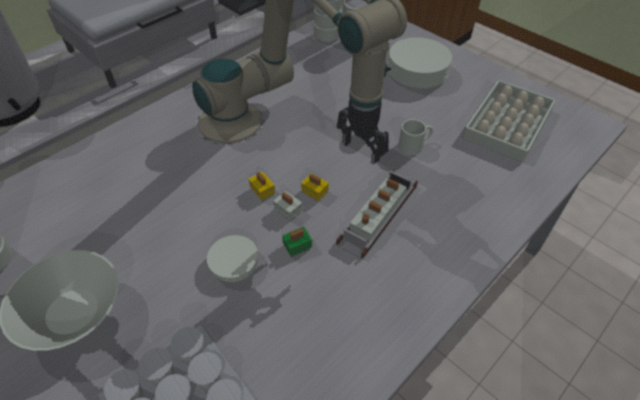

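View pics/wrist0.png

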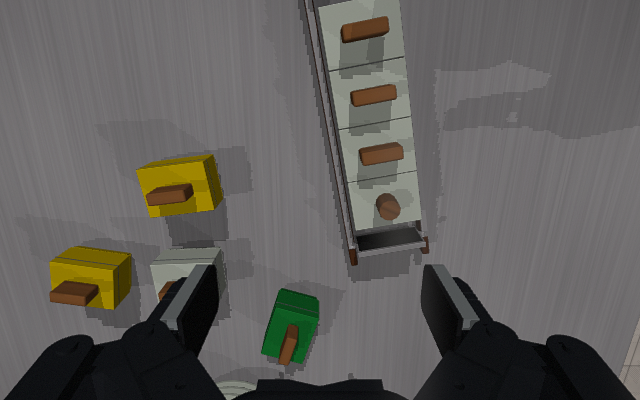

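The scene shows the row at about (380,207), with the knobbed canister at its near-left, -y end. In the wrist picture, where up is +y, the knob is at (388,206), and the bar handles are at (381,154), (374,95) and (365,29). So the knob is first from -y, and the gap goes between it and the handle at (381,154).

Spare candidates in the wrist view are yellow (180,185), yellow (90,280), green (290,325) and white (188,270). Only the white one fits; the coloured ones are look-alikes. I'll enlarge it to confirm.

Run:
```python
from h import *
w=load('pics/wrist0'); s=load('pics/scene0')
for n,u,v in [('knob',388,199),('h2',382,150),('h3',374,91),('h4',365,25),('whitehandle',165,285)]: print(n,ray(w,u,v,.074 if n[0]!='w' else .068).round(4))
for n,u,v,z in [('stop-y L',357,237,.05),('stop-y R',424,228,.05)]: print(n,ray(w,u,v,z).round(4))
for n,u,v in [('scene white',289,199),('mug',412,140),('knob',365,216)]: print(n,ray(s,u,v,.06).round(3))
a=cv2.resize(s[0][160:260,230:430],None,fx=4,fy=4,interpolation=cv2.INTER_CUBIC)
cv2.imwrite('pics/crop1.png',a)
print(px(w,[.45,0,0]),px(w,[.45,.05,0]))
```

```text
knob [ 0.635  -0.0211  0.074 ]
h2 [0.6272 0.023  0.074 ]
h3 [0.6181 0.0712 0.074 ]
h4 [0.6089 0.1197 0.074 ]
whitehandle [ 0.4212 -0.113   0.068 ]
stop-y L [ 0.6114 -0.0695  0.05  ]
stop-y R [ 0.6773 -0.0598  0.05  ]
scene white [ 0.441 -0.129  0.06 ]
mug [0.536 0.306 0.06 ]
knob [ 0.632 -0.025  0.06 ]
[203.47187043 157.80517436] [198.38739059 109.87352024]
```

View pics/crop1.png

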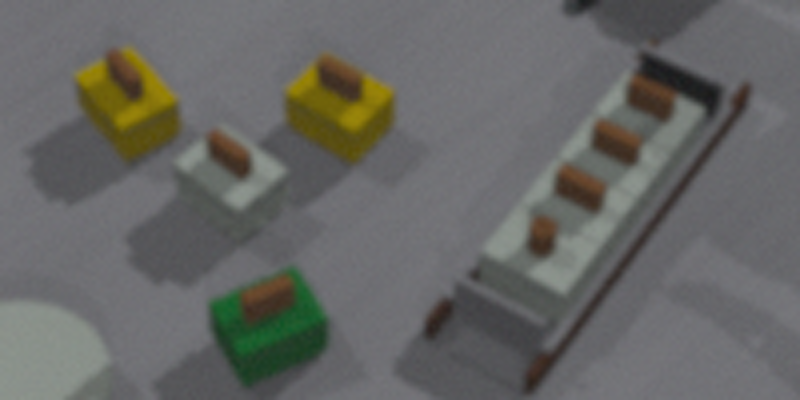

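The crop shows the white spare at about (230,175), between the two yellow and one green look-alikes. The knob is at (542,236), next to the near -y stop. I'll rotate the tool so the jaws run along the row and move towards the second canister.

>>> {"method": "carry_out", "body": {"series": [[[35,-15,0],7],[[15,0,0],7],[[0,0,0],7],[[0,0,0],7],[[0,0,0],7],[[0,0,0],7],[[0,0,0],7],[[0,0,0],7],[[0,0,0],7],[[0,0,0],7]], "fingers": 85, "squeeze": 20}}

```text
clock: 0.98
position: [0.622, 0.0142, 0.1883]
ee_rot: [0.004, 0.81, -0.586, -0.006]
contact_force: [0.7, 0.1, 0.8]
width: 0.0849
```

>>> {"method": "carry_out", "body": {"series": [[[0,0,0],7],[[0,0,0],3],[[0,0,0],0],[[0,0,0],0]], "fingers": 32}}

```text
clock: 1.32
position: [0.621, 0.0143, 0.1864]
ee_rot: [0.006, 0.753, -0.657, -0.008]
contact_force: [0.3, 0.4, 0.3]
width: 0.0383
```

```bash
cat >> h.py <<'E'
def st():
    s=manip.get_state(); Rm=R(s['ee_rot']); a=np.degrees(np.arctan2(Rm[1,0],Rm[0,0]))
    print('t',round(s['clock'],2),'p',(np.array(s['position'])*1e3).round(1),'xang',a.round(2),'w',round(s['width']*1e3,1),'F',np.round(s['contact_force'],2)); return s,Rm
def go(target,ang):
    s,Rm=st(); print('move tool mm',(Rm.T@(np.array(target)-s['position'])*1e3).round(1),'turn',round(np.degrees(np.arctan2(Rm[1,0],Rm[0,0]))-ang,2))
E
python3 - <<'E'
from h import *
st(); c=cam('wrist'); save('pics/w1',c)
E
```

```text
t 1.32 p [621.   14.3 186.4] xang -82.22 w 38.3 F [0.27 0.38 0.25]
```

View pics/w1.png

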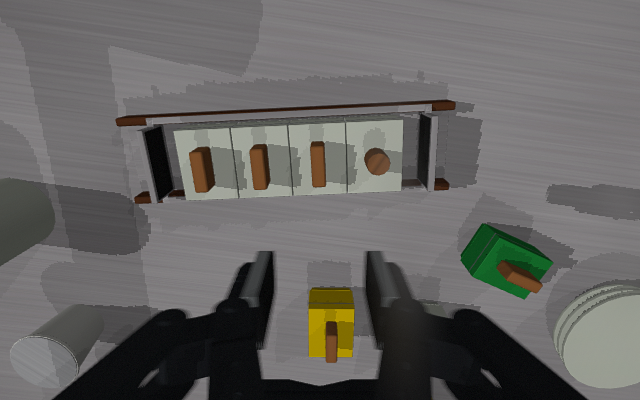

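The picture shows the lid seams at x ≈ 231–239, 288–293 and 346–347, with lid corners near (172,130), (403,121), (402,191) and (186,199). The end stops are near u ≈ 150 and 425, and the free room splits about 20–25 mm to each end. I'll turn these pixels into positions.

Run:
```python
from h import *
w=load('pics/w1')
z=.05
P={n:ray(w,u,v,z) for n,u,v in [('bl',175,130),('b1',231,128),('b2',288,124),('b3',346,121),('br',403,120),('fl',186,199),('f1',239,196),('f2',293,194),('f3',347,192),('fr',402,191)]}
b=np.array([P[k] for k in('bl','b1','b2','b3','br')]);f=np.array([P[k] for k in('fl','f1','f2','f3','fr')])
m=(b+f)/2; d=np.polyfit(np.arange(5),m[:,:2],1)[0]*-1; print(m.round(4)); yaw=np.arctan2(-d[0],d[1]); print('yaw deg',np.degrees(yaw),'pitch',np.linalg.norm(d))
print('widths',np.linalg.norm(b-f,axis=1).round(4))
for k in range(4): print('can',k,((m[k]+m[k+1])/2).round(4))
# refined wall lines z=.024
for a in[(118,118),(455,102),(135,196),(447,183)]: print(ray(w,*a,.024).round(4))
for a in[(146,127),(156,200),(438,115),(436,190),(430,115)]: print('stop',ray(w,*a,.05).round(4))
```

```text
[[ 0.6058  0.1409  0.05  ]
 [ 0.6149  0.0919  0.05  ]
 [ 0.6244  0.0424  0.05  ]
 [ 0.6335 -0.0072  0.05  ]
 [ 0.6412 -0.0569  0.05  ]]
yaw deg 10.260825644323036 pitch 0.0502752204714685
widths [0.0646 0.0633 0.0648 0.0653 0.0652]
can 0 [0.6103 0.1164 0.05  ]
can 1 [0.6196 0.0672 0.05  ]
can 2 [0.6289 0.0176 0.05  ]
can 3 [ 0.6374 -0.032   0.05  ]
[0.6361 0.2093 0.024 ]
[ 0.6931 -0.1008  0.024 ]
[0.5592 0.1963 0.024 ]
[ 0.6157 -0.1133  0.024 ]
stop [0.6368 0.1713 0.05  ]
stop [0.569  0.1638 0.05  ]
stop [ 0.6814 -0.0794  0.05  ]
stop [ 0.6145 -0.0943  0.05  ]
stop [ 0.6805 -0.0726  0.05  ]
```

Run:
```python
from h import *
go([.6300,.0178,.120],-79.7)
```

```text
t 1.37 p [621.   14.4 186.4] xang -82.23 w 32.2 F [-0.72  0.5  -0.27]
move tool mm [ -1.9 -10.7  66.2] turn -2.53
```

>>> {"method": "carry_out", "body": {"series": [[[-2,-11,20],-2.5],[[0,0,25],0],[[0,0,20],0],[[0,0,0],0]]}}

```text
clock: 1.7
position: [0.6326, 0.0178, 0.1213]
ee_rot: [0.004, 0.77, -0.638, -0.005]
contact_force: [-0.9, 0.5, -0.8]
width: 0.0317
```

```bash
cat >> h.py <<'E'
_st=st
def st():
    s,Rm=_st(); print('tool z',Rm[:,2].round(4)); return s,Rm
E
python3 - <<'E'
from h import *
go([.6300,.0178,.0545],-79.7)
c=cam('wrist'); save('pics/w2',c)
print(px(c,[.6374,-.032,.074]))
E
```

```text
t 1.7 p [632.6  17.8 121.3] xang -79.31 w 31.7 F [-0.91  0.52 -0.82]
tool z [-1.320e-02  9.000e-04 -9.999e-01]
move tool mm [-0.2  1.7 66.8] turn 0.39
[394.37553036 209.21786457]
```

View pics/w2.png

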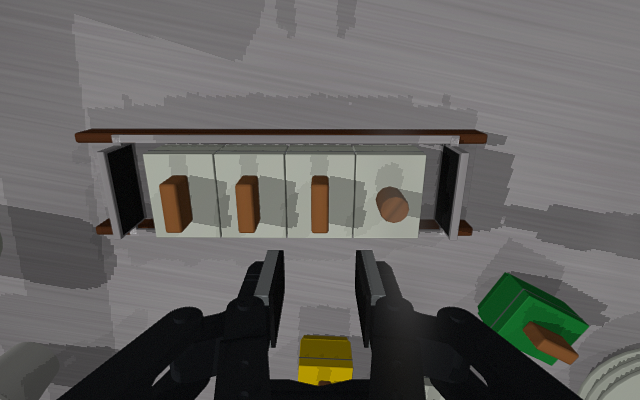

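The second handle at (320,203) sits midway between the fingers and the row edges are level in the image, so position and yaw are aligned. I'll descend now.

>>> {"method": "carry_out", "body": {"series": [[[0,2,25],0.4],[[0,0,20],0],[[0,0,12],0],[[0,0,5],0],[[0,0,0],0]]}}

```text
clock: 2.17
position: [0.6365, 0.0168, 0.0666]
ee_rot: [-0.0, 0.768, -0.64, 0.001]
contact_force: [-0.5, -0.4, 0.7]
width: 0.0317
```

Run:
```python
from h import *
go([.6300,.0178,.0545],-79.7)
```

```text
t 2.17 p [636.5  16.8  66.6] xang -79.56 w 31.7 F [-0.47 -0.43  0.68]
tool z [ 1.4e-03 -4.0e-04 -1.0e+00]
move tool mm [-2.1  6.2 12.1] turn 0.14
```

>>> {"method": "carry_out", "body": {"series": [[[-2,5,5],0.1],[[0,1,5],0],[[0,0,2],0],[[0,0,0],0]]}}

```text
clock: 2.5
position: [0.6326, 0.0176, 0.0582]
ee_rot: [-0.002, 0.768, -0.64, 0.004]
contact_force: [-1.0, 0.2, -0.0]
width: 0.0319
```

Run:
```python
from h import *
go([.6300,.0178,.0545],-79.7)
c=cam('wrist'); save('pics/w3',c)
```

```text
t 2.5 p [632.6  17.6  58.2] xang -79.64 w 31.9 F [-0.99  0.19 -0.03]
tool z [ 0.0088 -0.001  -1.    ]
move tool mm [-0.7  2.6  3.7] turn 0.06
```

Still no contact. I'll go down another 4 mm and close on the handle.

>>> {"method": "carry_out", "body": {"series": [[[0,2,3],0],[[0,1,2],0],[[0,0,0],0]]}}

```text
clock: 2.8
position: [0.6306, 0.0169, 0.0542]
ee_rot: [-0.003, 0.768, -0.64, 0.005]
contact_force: [-0.5, 0.5, -0.1]
width: 0.0321
```

>>> {"method": "carry_out", "body": {"series": [[[0,0,0],0],[[0,0,0],0],[[0,0,0],0],[[0,0,0],0]], "fingers": 0, "squeeze": 20}}

```text
clock: 3.13
position: [0.6307, 0.0168, 0.0543]
ee_rot: [-0.003, 0.768, -0.64, 0.005]
contact_force: [-0.1, 0.3, 1.0]
width: -0.0003
```

Run:
```python
from h import *
st()
```

```text
t 3.13 p [630.7  16.8  54.3] xang -79.63 w -0.3 F [-0.11  0.27  1.01]
tool z [ 0.0118 -0.0013 -0.9999]
```

The fingers closed fully, so they missed the handle. I'll take a look.

Run:
```python
from h import *
c=cam('wrist'); save('pics/w4',c); d=cam('scene'); save('pics/s4',d)
a=cv2.resize(c[0][100:400,140:500],(600,500)); b=cv2.resize(d[0][150:260,330:440],(500,500),interpolation=cv2.INTER_CUBIC)
p=np.hstack([a,b]); cv2.imwrite('pics/v4.png',cv2.resize(p,(800,364)))
s=manip.get_state(); print(px(c,s['position']),px(d,s['position']))
```

```text
[320.74280122 233.09060378] [374.53662928 208.65183412]
```

View pics/v4.png

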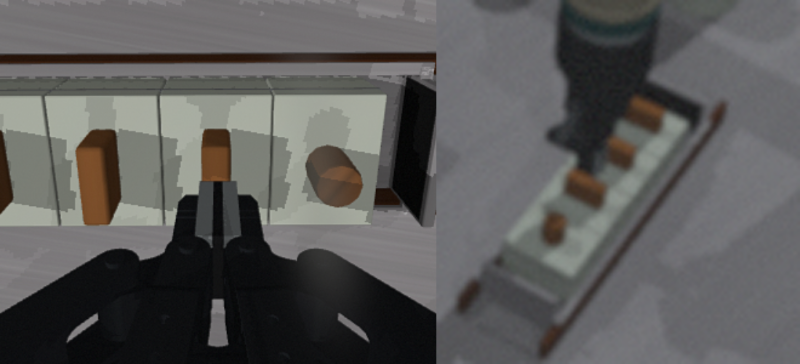

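Run:
```python
from h import *
np.set_printoptions(suppress=True)
d=manip.get_image('wrist'); M=np.array(d['mount']); print(M.round(4))
Mi=np.linalg.inv(M); K=np.array(d['K'])
for p in [(0,0,0),(0,0,-.01),(0,0,-.02),(0,-.011,0),(0,-.011,-.01),(0,-.011,-.02),(0,.011,0),(.016,-.011,0),(.016,-.011,-.019),(.016,.011,0)]:
    q=Mi[:3,:3]@p+Mi[:3,3]; print(p,(K@q/q[2])[:2].round(1),q[2].round(4))
c=load('pics/w4')
print('handle far edge',ray(c,318,207,.074).round(4), 'lid back/front',ray(c,318,177,.05).round(4),ray(c,318,286,.05).round(4))
print(px(c,[.6289,.0176,.074]),px(c,[.6289,.0176,.05]))
```

```text
[[ 1.     -0.0005 -0.0011 -0.0005]
 [ 0.0008  0.9483  0.3175 -0.0815]
 [ 0.0009 -0.3175  0.9483 -0.1786]
 [ 0.      0.      0.      1.    ]]
(0, 0, 0) [320.7 233.1] 0.1952
(0, 0, -0.01) [320.8 241.1] 0.1857
(0, 0, -0.02) [320.8 249.9] 0.1763
(0, -0.011, 0) [320.7 214.4] 0.1917
(0, -0.011, -0.01) [320.8 221.6] 0.1823
(0, -0.011, -0.02) [320.8 229.5] 0.1728
(0, 0.011, 0) [320.7 251.1] 0.1987
(0.016, -0.011, 0) [350.4 214.4] 0.1917
(0.016, -0.011, -0.019) [353.6 228.7] 0.1737
(0.016, 0.011, 0) [349.4 251.1] 0.1987
handle far edge [0.6523 0.0222 0.074 ] lid back/front [0.6605 0.0237 0.05  ] [0.5951 0.0119 0.05  ]
[318.78264464 252.18864773] [318.74543402 232.60134538]
```

Run:
```python
from h import *
c=load('pics/w3'); cv2.imwrite('pics/v5.png',cv2.resize(c[0][180:380,220:420],(800,800))[:600])
```

```text
(no output)
```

View pics/v5.png

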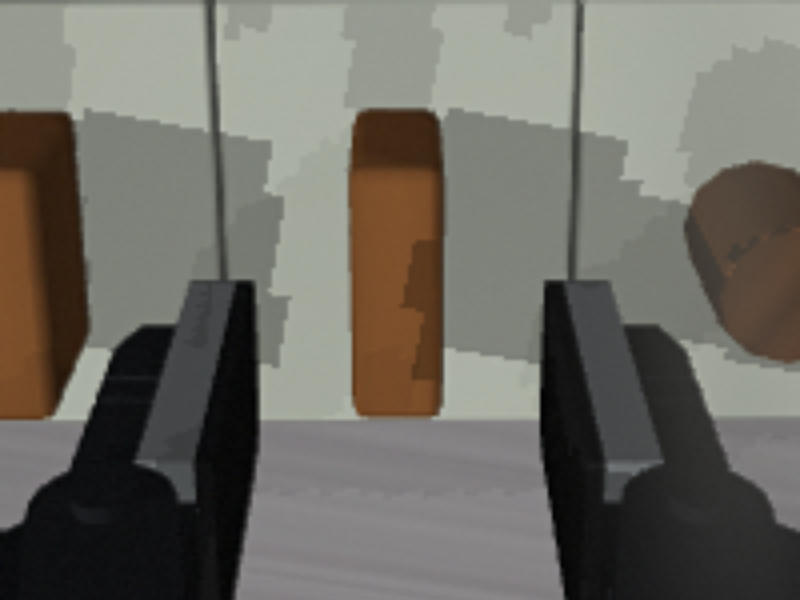

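The pads' lower ends at about (284,250) and (355,250), with a 32 mm opening, triangulate to roughly 34 mm behind the reported TCP. So the tips were above the handle. I'll open and descend in small, force-watched steps.

>>> {"method": "carry_out", "body": {"series": [[[0,0,-3],0],[[0,0,0],0],[[0,0,0],0],[[0,0,0],0],[[0,0,0],0],[[0,0,0],0]], "fingers": 32}}

```text
clock: 3.78
position: [0.6309, 0.0168, 0.0578]
ee_rot: [-0.003, 0.768, -0.64, 0.005]
contact_force: [-0.1, 0.6, 0.6]
width: 0.0316
```

Run:
```python
from h import *
go([.6295,.0177,.04],-79.7)
```

```text
t 3.78 p [630.9  16.8  57.8] xang -79.63 w 31.6 F [-0.06  0.6   0.6 ]
tool z [ 0.0123 -0.0013 -0.9999]
move tool mm [-1.2  1.4 17.8] turn 0.07
```

>>> {"method": "carry_out", "body": {"series": [[[-1,1,4],0],[[0,0,4],0],[[0,0,4],0],[[0,0,4],0],[[0,0,0],0]]}}

```text
clock: 4.2
position: [0.6294, 0.0178, 0.0399]
ee_rot: [-0.003, 0.768, -0.64, 0.005]
contact_force: [-0.6, 0.2, -0.6]
width: 0.0322
```

>>> {"method": "carry_out", "body": {"series": [[[0,0,4],0],[[0,0,4],0],[[0,0,0],0]]}}

```text
clock: 4.45
position: [0.6292, 0.0178, 0.0304]
ee_rot: [-0.003, 0.768, -0.64, 0.004]
contact_force: [0.3, -0.3, -0.3]
width: 0.0318
```

Run:
```python
from h import *
go([.6295,.0177,.025],-79.7)
c=cam('wrist'); save('pics/w6',c)
cv2.imwrite('pics/v6.png',cv2.resize(c[0][150:400,160:480],(768,600)))
```

```text
t 4.45 p [629.2  17.8  30.4] xang -79.63 w 31.8 F [ 0.25 -0.33 -0.3 ]
tool z [ 0.0106 -0.0012 -0.9999]
move tool mm [ 0.1 -0.2  5.4] turn 0.07
```

View pics/v6.png

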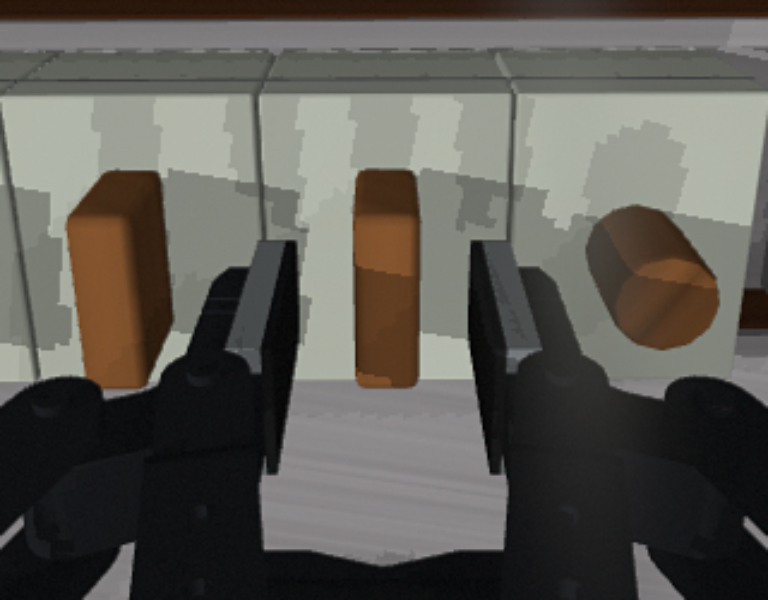

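The fingers straddle the second handle: handle at crop u≈387, pads at 297 and 470. The TCP reads 30 mm with no contact, which confirms the tips are about 33 mm shorter than stated. I'll go a little lower and grip.

>>> {"method": "carry_out", "body": {"series": [[[0,0,3],0],[[0,0,3],0],[[0,0,0],0]]}}

```text
clock: 4.75
position: [0.6298, 0.0177, 0.0245]
ee_rot: [-0.003, 0.768, -0.64, 0.005]
contact_force: [0.9, -0.5, -0.2]
width: 0.0321
```

>>> {"method": "carry_out", "body": {"series": [[[0,0,0],0],[[0,0,0],0],[[0,0,0],0],[[0,0,0],0]], "fingers": 0}}

```text
clock: 5.08
position: [0.6298, 0.0176, 0.0244]
ee_rot: [-0.003, 0.768, -0.64, 0.005]
contact_force: [-0.3, -1.4, -1.1]
width: 0.0115
```

Run:
```python
from h import *
st()
```

```text
t 5.08 p [629.8  17.6  24.4] xang -79.63 w 11.5 F [-0.28 -1.45 -1.1 ]
tool z [ 0.0118 -0.0014 -0.9999]
```

>>> {"method": "carry_out", "body": {"series": [[[-3,0,0],0],[[-3,0,0],0],[[-3,0,0],0],[[-3,0,0],0],[[0,0,0],0]]}}

```text
clock: 5.5
position: [0.6282, 0.0281, 0.0244]
ee_rot: [-0.002, 0.768, -0.64, 0.007]
contact_force: [0.1, -0.5, -1.4]
width: 0.0113
```

```bash
cat >> h.py <<'E'
def tr(s=None):
    s,Rm=st(); a=np.radians(10.3); d=np.array(s['position'])[:2]; f=np.array(s['contact_force'])[:2]
    A=np.array([[np.cos(a),np.sin(a)],[-np.sin(a),np.cos(a)]]); print('tray-axes xy mm',(A@d*1e3).round(2),'F',(A@f).round(2))
E
python3 - <<'E'
from h import *
tr()
E
```

```text
t 5.5 p [628.2  28.1  24.4] xang -79.6 w 11.3 F [ 0.07 -0.5  -1.37]
tool z [ 0.0131 -0.0051 -0.9999]
tray-axes xy mm [623.07 -84.65] F [-0.02 -0.51]
```

>>> {"method": "carry_out", "body": {"series": [[[-3,0,0],0],[[-3,0,0],0],[[-2,0,0],0],[[0,0,0],0]]}}

```text
clock: 5.83
position: [0.6267, 0.0367, 0.0245]
ee_rot: [-0.002, 0.769, -0.64, 0.007]
contact_force: [0.5, -1.7, -1.4]
width: 0.0115
```

>>> {"method": "carry_out", "body": {"series": [[[-1.5,0,0],0],[[-1.5,0,0],0],[[0,0,0],0]]}}

```text
clock: 6.08
position: [0.6261, 0.04, 0.0245]
ee_rot: [-0.002, 0.769, -0.64, 0.007]
contact_force: [0.8, -1.2, -1.2]
width: 0.0115
```

Run:
```python
from h import *
tr()
```

```text
t 6.08 p [626.1  40.   24.5] xang -79.54 w 11.5 F [ 0.8  -1.18 -1.18]
tool z [ 0.0137 -0.0062 -0.9999]
tray-axes xy mm [623.19 -72.6 ] F [ 0.58 -1.31]
```

>>> {"method": "carry_out", "body": {"series": [[[-1,0,0],0],[[-1,0,0],0],[[0,0,0],0]]}}

```text
clock: 6.33
position: [0.6258, 0.042, 0.0245]
ee_rot: [-0.002, 0.769, -0.64, 0.007]
contact_force: [0.8, -1.5, -1.3]
width: 0.0115
```

>>> {"method": "carry_out", "body": {"series": [[[-1,0,0],0],[[-1,0,0],0],[[0,0,0],0]]}}

```text
clock: 6.58
position: [0.6254, 0.0439, 0.0245]
ee_rot: [-0.002, 0.769, -0.64, 0.007]
contact_force: [0.3, -2.8, -0.9]
width: 0.0111
```

Run:
```python
from h import *
tr(); c=cam('wrist'); save('pics/w7',c)
```

```text
t 6.58 p [625.4  43.9  24.5] xang -79.55 w 11.1 F [ 0.27 -2.78 -0.93]
tool z [ 0.0137 -0.0066 -0.9999]
tray-axes xy mm [623.18 -68.59] F [-0.23 -2.78]
```

>>> {"method": "carry_out", "body": {"series": [[[-1,0,0],0],[[0,0,0],0]]}}

```text
clock: 6.8
position: [0.6252, 0.045, 0.0245]
ee_rot: [-0.002, 0.769, -0.64, 0.007]
contact_force: [0.3, -1.0, -1.1]
width: 0.0116
```

>>> {"method": "carry_out", "body": {"series": [[[-1,0,0],0],[[0,0,0],0]]}}

```text
clock: 6.97
position: [0.6253, 0.0453, 0.0245]
ee_rot: [-0.002, 0.769, -0.64, 0.008]
contact_force: [1.1, -1.4, -0.7]
width: 0.011
```

Run:
```python
from h import *
tr()
```

```text
t 6.97 p [625.3  45.3  24.5] xang -79.53 w 11.0 F [ 1.14 -1.36 -0.74]
tool z [ 0.0142 -0.0078 -0.9999]
tray-axes xy mm [623.31 -67.22] F [ 0.87 -1.54]
```

>>> {"method": "carry_out", "body": {"series": [[[-1,0,0],0],[[-0.5,0,0],0],[[0,0,0],0]]}}

```text
clock: 7.22
position: [0.6253, 0.0453, 0.0246]
ee_rot: [-0.001, 0.769, -0.639, 0.009]
contact_force: [0.4, -2.4, -1.6]
width: 0.0111
```

Run:
```python
from h import *
tr(); c=cam('wrist'); save('pics/w8',c); cv2.imwrite('pics/v8.png',cv2.resize(c[0][130:380,0:500],(800,400)))
```

```text
t 7.22 p [625.3  45.3  24.6] xang -79.49 w 11.1 F [ 0.43 -2.37 -1.59]
tool z [ 0.0147 -0.0105 -0.9998]
tray-axes xy mm [623.35 -67.29] F [-0.  -2.4]
```

View pics/v8.png

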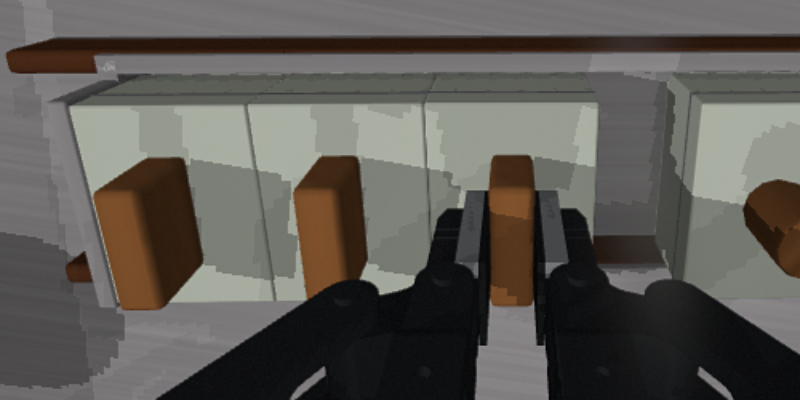

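The three bar-handled canisters now rest against the +y stop (left edge at crop u≈70–115), and the gripped one no longer advances. I'll release, rise and go over the knob.

>>> {"method": "carry_out", "body": {"series": [[[0,0,0],0],[[0,0,0],0],[[0,0,0],0],[[0,0,-20],0],[[0,0,-22],0],[[26,0,0],0],[[26,0,0],0],[[26,0,0],0],[[0,0,0],0]], "fingers": 40}}

```text
clock: 8.02
position: [0.6377, -0.0242, 0.0691]
ee_rot: [-0.004, 0.77, -0.638, 0.005]
contact_force: [0.2, -0.5, 0.7]
width: 0.0398
```

Run:
```python
from h import *
tr(); c=cam('wrist'); save('pics/w9',c); 
# brown knob blob
h=cv2.cvtColor(c[0],cv2.COLOR_BGR2HSV); m=cv2.inRange(h,(5,80,60),(20,255,255))
n,l,s,ce=cv2.connectedComponentsWithStats(m)
for i in range(1,n):
    if s[i,4]>150: print(s[i],ce[i].round(1))
a=np.radians(10.3);A=np.array([[np.cos(a),-np.sin(a)],[np.sin(a),np.cos(a)]])
go(list(A@np.array([.6232,-.146]))+[.045],-79.7)
```

```text
t 8.02 p [637.7 -24.2  69.1] xang -79.31 w 39.8 F [ 0.19 -0.46  0.68]
tool z [ 0.0126  0.001  -0.9999]
tray-axes xy mm [ 623.13 -137.81] F [ 0.11 -0.49]
[373 145  81  11 343] [431.5 149.2]
[  77  196   36   73 1464] [ 94.  233.7]
[ 174  196   29   72 1422] [187.9 232.9]
[  0 208  21  61 695] [  6.4 246.1]
[ 317  212   35   45 1040] [332.  236.6]
t 8.07 p [637.  -21.9  69.1] xang -79.33 w 39.9 F [-0.14  0.44 -0.37]
tool z [ 0.0117  0.0035 -0.9999]
move tool mm [10.6  0.  24. ] turn 0.37
```

>>> {"method": "carry_out", "body": {"series": [[[9,0,0],0.3],[[0,0,0],0],[[0,0,0],0]]}}

```text
clock: 8.32
position: [0.638, -0.0291, 0.0688]
ee_rot: [-0.006, 0.768, -0.641, 0.002]
contact_force: [0.1, 0.5, 0.4]
width: 0.04
```

Run:
```python
from h import *
a=np.radians(10.3);A=np.array([[np.cos(a),-np.sin(a)],[np.sin(a),np.cos(a)]])
tr(); c=cam('wrist'); save('pics/w10',c)
h=cv2.cvtColor(c[0],cv2.COLOR_BGR2HSV); m=cv2.inRange(h,(5,80,60),(20,255,255))
n,l,s,ce=cv2.connectedComponentsWithStats(m)
for i in range(1,n):
    if s[i,4]>150: print(s[i],ce[i].round(1))
go(list(A@np.array([.6232,-.146]))+[.0245],-79.7)
```

```text
t 8.32 p [638.  -29.1  68.8] xang -79.66 w 40.0 F [0.12 0.46 0.43]
tool z [ 0.0104  0.0063 -0.9999]
tray-axes xy mm [ 622.5  -142.75] F [0.2  0.43]
[372 144  76  10 348] [426.7 147.8]
[ 165  195   30   73 1460] [179.7 232.6]
[  70  196   35   72 1436] [ 86.3 233.8]
[ 308  210   36   46 1057] [324.  235.9]
[  0 224  14  45 331] [  4.2 252.9]
t 8.37 p [638.  -29.2  68.8] xang -79.64 w 40.0 F [-0.05 -0.67  0.34]
tool z [ 0.0105  0.0059 -0.9999]
move tool mm [ 3.4 -0.2 44.3] turn 0.06
```

>>> {"method": "carry_out", "body": {"series": [[[2.5,0,12],0],[[0,0,12],0],[[0,0,10],0],[[0,0,6],0],[[0,0,3],0],[[0,0,0],0]]}}

```text
clock: 8.87
position: [0.6377, -0.0284, 0.0207]
ee_rot: [-0.005, 0.769, -0.639, 0.001]
contact_force: [-1.1, 0.8, -0.7]
width: 0.04
```

Run:
```python
from h import *
a=np.radians(10.3);A=np.array([[np.cos(a),-np.sin(a)],[np.sin(a),np.cos(a)]])
tr()
go(list(A@np.array([.6232,-.146]))+[.0245],-79.7)
```

```text
t 8.87 p [637.7 -28.4  20.7] xang -79.43 w 40.0 F [-1.06  0.79 -0.7 ]
tool z [ 0.0082  0.0072 -0.9999]
tray-axes xy mm [ 622.36 -141.93] F [-0.9   0.96]
t 8.87 p [637.7 -28.4  20.7] xang -79.43 w 40.0 F [-1.06  0.79 -0.7 ]
tool z [ 0.0082  0.0072 -0.9999]
move tool mm [ 4.1 -0.9 -3.8] turn 0.27
```

>>> {"method": "carry_out", "body": {"series": [[[3.5,-1,-2],0.2],[[0,0,0],0]]}}

```text
clock: 9.03
position: [0.6392, -0.0315, 0.0223]
ee_rot: [-0.005, 0.768, -0.64, 0.0]
contact_force: [0.4, 0.2, -0.2]
width: 0.04
```

>>> {"method": "carry_out", "body": {"series": [[[0,0,0],0],[[0,0,0],0],[[0,0,0],0],[[0,0,0],0]], "fingers": 0}}

```text
clock: 9.37
position: [0.6399, -0.032, 0.0231]
ee_rot: [-0.006, 0.768, -0.64, 0.001]
contact_force: [0.4, -0.0, -1.4]
width: 0.0187
```

Run:
```python
from h import *
tr()
```

```text
t 9.37 p [639.9 -32.   23.1] xang -79.65 w 18.7 F [ 0.43 -0.04 -1.43]
tool z [ 0.0089  0.007  -0.9999]
tray-axes xy mm [ 623.91 -145.92] F [ 0.41 -0.12]
```

>>> {"method": "carry_out", "body": {"series": [[[3,0,0],0],[[3,0,0],0],[[3,0,0],0],[[3,0,0],0],[[3,0,0],0],[[3,0,0],0],[[2,0,0],0],[[0,0,0],0]]}}

```text
clock: 10.03
position: [0.6434, -0.0532, 0.0231]
ee_rot: [-0.006, 0.768, -0.641, 0.001]
contact_force: [0.1, 1.1, -1.8]
width: 0.019
```

Run:
```python
from h import *
tr()
```

```text
t 10.03 p [643.4 -53.2  23.1] xang -79.67 w 19.0 F [ 0.1   1.13 -1.78]
tool z [ 0.0083  0.0082 -0.9999]
tray-axes xy mm [ 623.53 -167.42] F [0.3  1.09]
```

>>> {"method": "carry_out", "body": {"series": [[[1,0,0],0],[[1,0,0],0],[[0,0,0],0]]}}

```text
clock: 10.28
position: [0.6439, -0.0556, 0.0232]
ee_rot: [-0.006, 0.768, -0.641, 0.001]
contact_force: [-0.1, 1.0, -2.3]
width: 0.0187
```

>>> {"method": "carry_out", "body": {"series": [[[1,0,0],0],[[1,0,0],0],[[0,0,0],0]]}}

```text
clock: 10.53
position: [0.6439, -0.0559, 0.0232]
ee_rot: [-0.007, 0.768, -0.641, -0.001]
contact_force: [-0.8, -0.2, -1.6]
width: 0.0188
```

>>> {"method": "carry_out", "body": {"series": [[[1,0,0],0],[[0,0,0],0]]}}

```text
clock: 10.7
position: [0.6439, -0.0559, 0.0232]
ee_rot: [-0.007, 0.768, -0.641, -0.001]
contact_force: [-0.1, 0.5, -1.9]
width: 0.0189
```

Run:
```python
from h import *
tr()
```

```text
t 10.7 p [643.9 -55.9  23.2] xang -79.71 w 18.9 F [-0.07  0.53 -1.87]
tool z [ 0.0072  0.0125 -0.9999]
tray-axes xy mm [ 623.48 -170.1 ] F [0.03 0.54]
```

The knob canister stopped at tray y −170.1, while the other neighbour is at −67.3. That agrees with the 103.5 mm expected between centres. I'll release, rise and go over the spare.

>>> {"method": "carry_out", "body": {"series": [[[0,0,0],0],[[0,0,0],0],[[0,0,0],0],[[0,0,-25],0],[[0,0,-35],0],[[0,0,-35],0],[[0,0,-25],0],[[0,0,0],0]], "fingers": 42}}

```text
clock: 11.37
position: [0.6429, -0.0616, 0.1466]
ee_rot: [-0.004, 0.768, -0.641, 0.0]
contact_force: [1.3, -0.0, 0.9]
width: 0.0422
```

>>> {"method": "carry_out", "body": {"series": [[[4,36,0],0],[[4,36,0],0],[[4,36,0],0],[[4,36,0],0],[[4,36,0],0],[[4,25,0],0],[[0,0,0],0],[[0,0,0],0],[[0,0,0],0]]}}

```text
clock: 12.12
position: [0.4398, -0.1267, 0.1427]
ee_rot: [-0.003, 0.768, -0.64, 0.006]
contact_force: [1.5, -0.3, 0.3]
width: 0.0422
```

Run:
```python
from h import *
tr(); c=cam('wrist'); save('pics/w11',c)
```

```text
t 12.12 p [ 439.8 -126.7  142.7] xang -79.61 w 42.2 F [ 1.54 -0.27  0.27]
tool z [ 0.0129 -0.0017 -0.9999]
tray-axes xy mm [ 410.03 -203.3 ] F [ 1.47 -0.54]
```

View pics/w11.png

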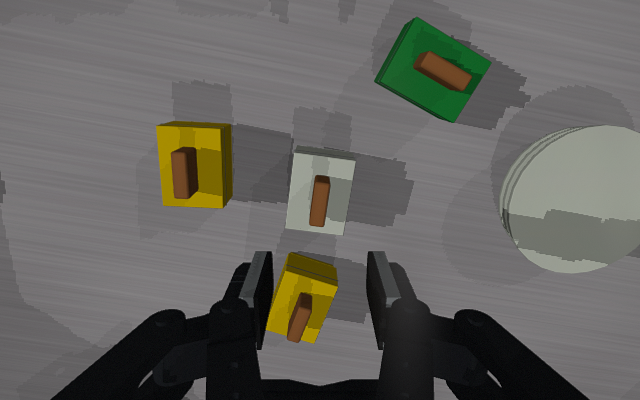

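The white spare has lid corners near (296,156), (355,161), (344,235) and (287,230), turned a few degrees from the tool. A yellow look-alike stands close by at (305,300), and must not be touched.

Run:
```python
from h import *
c=load('pics/w11'); h=cv2.cvtColor(c[0],cv2.COLOR_BGR2HSV)
g=cv2.cvtColor(c[0],cv2.COLOR_BGR2GRAY)
p=np.array([[296,155],[355,161],[344,235],[287,230]],np.float32).reshape(-1,1,2)
q=cv2.cornerSubPix(g,p.copy(),(4,4),(-1,-1),(3,40,.01)).reshape(-1,2); print(q)
for P in (p.reshape(-1,2),q):
    W=np.array([ray(c,*k,.044) for k in P]); ce=W.mean(0)
    L=[np.linalg.norm(W[i]-W[(i+1)%4]).round(4) for i in range(4)]
    xd=(W[0]+W[1]-W[2]-W[3])[:2]; yd=(W[0]+W[3]-W[1]-W[2])[:2]
    print(ce.round(4),L,'xaxis',np.degrees(np.arctan2(xd[1],xd[0])),'yaxis-90',np.degrees(np.arctan2(yd[1],yd[0]))-90)
m=cv2.inRange(h,(5,80,60),(18,255,255)); m[:150]=0;m[240:]=0;m[:,:290]=0;m[:,350:]=0
r=cv2.minAreaRect(cv2.findNonZero(m)); print(r, cv2.countNonZero(m))
print('handle mid',ray(c,*r[0],.056))
```

```text
[[293.0387  152.19763]
 [355.2175  160.7498 ]
 [342.1042  234.52948]
 [284.57413 227.59563]]
[ 0.4291 -0.1291  0.044 ] [np.float64(0.0471), np.float64(0.0646), np.float64(0.0486), np.float64(0.065)] xaxis 3.105159019919364 yaxis-90 4.617064171441143
[ 0.4301 -0.1274  0.044 ] [np.float64(0.0498), np.float64(0.0646), np.float64(0.0492), np.float64(0.065)] xaxis 2.4428255889589674 yaxis-90 2.5868090425985173
((319.2699890136719, 200.61000061035156), (16.263456344604492, 50.91168975830078), 8.13010311126709) 723
handle mid [ 0.42942922 -0.1280403   0.056     ]
```

>>> {"method": "carry_out", "body": {"series": [[[0,10,20],4],[[0,0,25],3.6],[[0,0,25],0],[[0,0,0],0],[[0,0,0],0]]}}

```text
clock: 12.58
position: [0.4411, -0.1301, 0.0721]
ee_rot: [-0.006, 0.723, -0.69, 0.01]
contact_force: [0.7, 0.4, 0.8]
width: 0.0415
```

Run:
```python
from h import *
go([.4296,-.128,.0184],-87.2)
```

```text
t 12.58 p [ 441.1 -130.1   72.1] xang -87.31 w 41.5 F [0.68 0.44 0.77]
tool z [ 0.0233 -0.0055 -0.9997]
move tool mm [-3.  12.6 53.4] turn -0.11
```

>>> {"method": "carry_out", "body": {"series": [[[-3,12,0],0],[[0,0,6],0],[[0,0,6],0],[[0,0,6],0],[[0,0,6],0],[[0,0,6],0],[[0,0,0],0]]}}

```text
clock: 13.17
position: [0.4338, -0.1288, 0.0433]
ee_rot: [-0.008, 0.724, -0.689, 0.015]
contact_force: [-0.2, 0.9, 0.2]
width: 0.0419
```

Run:
```python
from h import *
go([.4296,-.128,.0184],-87.2)
```

```text
t 13.17 p [ 433.8 -128.8   43.3] xang -87.15 w 41.9 F [-0.16  0.87  0.21]
tool z [ 0.0315 -0.0092 -0.9995]
move tool mm [-1.3  5.  24.7] turn 0.05
```

>>> {"method": "carry_out", "body": {"series": [[[-1,5,4],0],[[0,0,5],0],[[0,0,5],0],[[0,0,5],0],[[0,1,3],0],[[0,0,0],0]]}}

```text
clock: 13.67
position: [0.4279, -0.1284, 0.0185]
ee_rot: [-0.007, 0.724, -0.689, 0.014]
contact_force: [-0.5, 0.8, 0.2]
width: 0.0419
```

Run:
```python
from h import *
go([.4296,-.128,.0184],-87.2)
c=cam('wrist'); save('pics/w12',c)
h=cv2.cvtColor(c[0],cv2.COLOR_BGR2HSV); m=cv2.inRange(h,(5,80,60),(18,255,255))
n,l,s,ce=cv2.connectedComponentsWithStats(m)
for i in range(1,n):
    if s[i,4]>150: print(s[i],ce[i].round(1))
```

```text
t 13.67 p [ 427.9 -128.4   18.5] xang -87.17 w 41.9 F [-0.54  0.83  0.22]
tool z [ 0.0312 -0.0091 -0.9995]
move tool mm [-0.3 -1.7  0.2] turn 0.03
[ 502    0   89   29 1399] [553.3   9.7]
[  36  210   52   85 2355] [ 61.  253.2]
[ 307  217   29   95 2228] [320.8 269.9]
```

>>> {"method": "carry_out", "body": {"series": [[[0,-2.5,0],0],[[0,0,0],0]]}}

```text
clock: 13.88
position: [0.4311, -0.1286, 0.0189]
ee_rot: [-0.008, 0.724, -0.689, 0.015]
contact_force: [-0.2, -1.1, 0.5]
width: 0.0422
```

>>> {"method": "carry_out", "body": {"series": [[[0,0,0],0],[[0,0,0],0],[[0,0,0],0],[[0,0,0],0],[[0,0,0],0],[[0,0,-3],0],[[0,0,-5],0],[[0,0,0],0]], "fingers": 0, "squeeze": 40}}

```text
clock: 14.55
position: [0.4304, -0.1281, 0.0273]
ee_rot: [-0.007, 0.724, -0.689, 0.014]
contact_force: [0.2, -0.5, -3.4]
width: 0.0109
```

Run:
```python
from h import *
tr()
```

```text
t 14.55 p [ 430.4 -128.1   27.3] xang -87.16 w 10.9 F [ 0.2  -0.49 -3.37]
tool z [ 0.0309 -0.0089 -0.9995]
tray-axes xy mm [ 400.58 -203.01] F [ 0.11 -0.52]
```

>>> {"method": "carry_out", "body": {"series": [[[0,0,-15],0],[[0,0,-25],0],[[0,0,-25],0],[[0,0,-25],-4],[[0,0,-10],-3.5],[[0,0,0],0]]}}

```text
clock: 15.05
position: [0.4241, -0.1258, 0.1301]
ee_rot: [-0.005, 0.77, -0.638, 0.011]
contact_force: [0.5, 0.1, -3.3]
width: 0.0108
```

>>> {"method": "carry_out", "body": {"series": [[[-8,-20,0],0],[[-13,-32,0],0],[[-13,-32,0],0],[[-13,-32,0],0],[[-13,-32,0],0],[[-12,-32,0],0],[[-8,-20,0],0],[[0,0,0],0],[[0,0,0],0]]}}

```text
clock: 15.8
position: [0.6084, -0.0045, 0.1235]
ee_rot: [-0.002, 0.764, -0.645, 0.006]
contact_force: [-0.1, -0.3, -2.8]
width: 0.0112
```

Run:
```python
from h import *
tr()
a=np.radians(10.3);A=np.array([[np.cos(a),-np.sin(a)],[np.sin(a),np.cos(a)]])
def tgt(z,gx=.6231,gy=-.11875):
    s,Rm=st(); h=A@np.array([gx,gy]); p=np.array([h[0],h[1],0])+.045*Rm[:,2]; p[2]=z; go(p,-79.7)
tgt(.105)
c=cam('wrist'); save('pics/w13',c)
```

```text
t 15.8 p [608.4  -4.5 123.5] xang -80.35 w 11.2 F [-0.15 -0.33 -2.84]
tool z [ 0.012  -0.0048 -0.9999]
tray-axes xy mm [ 597.82 -113.18] F [-0.2 -0.3]
t 15.8 p [608.4  -4.5 123.5] xang -80.35 w 11.2 F [-0.15 -0.33 -2.84]
tool z [ 0.012  -0.0048 -0.9999]
t 15.8 p [608.4  -4.5 123.5] xang -80.35 w 11.2 F [-0.15 -0.33 -2.84]
tool z [ 0.012  -0.0048 -0.9999]
move tool mm [  5.5 -25.6  18.8] turn -0.65
```

>>> {"method": "carry_out", "body": {"series": [[[5,-18,5],-0.7],[[0,-6,8],0],[[0,0,8],0],[[0,0,8],0],[[0,0,8],0],[[0,0,0],0],[[0,0,0],0]]}}

```text
clock: 16.43
position: [0.6233, -0.008, 0.0799]
ee_rot: [0.002, 0.766, -0.643, 0.001]
contact_force: [1.0, 0.4, -2.5]
width: 0.0108
```

```bash
cat >> h.py <<'E'
def tgt(z,gx=.6231,gy=-.11875):
    a=np.radians(10.3);A=np.array([[np.cos(a),-np.sin(a)],[np.sin(a),np.cos(a)]])
    s,Rm=_st(); h=A@np.array([gx,gy]); p=np.array([h[0],h[1],0])+.045*Rm[:,2]; p[2]=z; go(p,-79.7)
E
python3 - <<'E'
from h import *
tr();tgt(.078)
E
```

```text
t 16.43 p [623.3  -8.   79.9] xang -80.05 w 10.8 F [ 0.98  0.42 -2.55]
tool z [-0.002  -0.0041 -1.    ]
tray-axes xy mm [ 611.82 -119.27] F [1.04 0.24]
t 16.43 p [623.3  -8.   79.9] xang -80.05 w 10.8 F [ 0.98  0.42 -2.55]
t 16.43 p [623.3  -8.   79.9] xang -80.05 w 10.8 F [ 0.98  0.42 -2.55]
tool z [-0.002  -0.0041 -1.    ]
move tool mm [ -0.4 -11.2   1.9] turn -0.35
```

>>> {"method": "carry_out", "body": {"series": [[[0,-6,0],-0.3],[[0,-6,0],0],[[0,0,1],0],[[0,0,0],0]]}}

```text
clock: 16.77
position: [0.6359, -0.0059, 0.0798]
ee_rot: [0.002, 0.767, -0.641, 0.001]
contact_force: [-0.4, -0.1, -2.7]
width: 0.0103
```

Run:
```python
from h import *
tgt(.0664,.624)
c=cam('wrist'); save('pics/w14',c); d=cam('side'); save('pics/side14',d)
a=cv2.resize(c[0][130:380,120:520],(800,500))
cv2.imwrite('pics/v14.png',a)
```

```text
t 16.77 p [635.9  -5.9  79.8] xang -79.76 w 10.3 F [-0.44 -0.15 -2.66]
t 16.77 p [635.9  -5.9  79.8] xang -79.76 w 10.3 F [-0.44 -0.15 -2.66]
tool z [-8.0e-04 -4.3e-03 -1.0e+00]
move tool mm [-0.6  0.6 13.4] turn -0.06
```

View pics/v14.png

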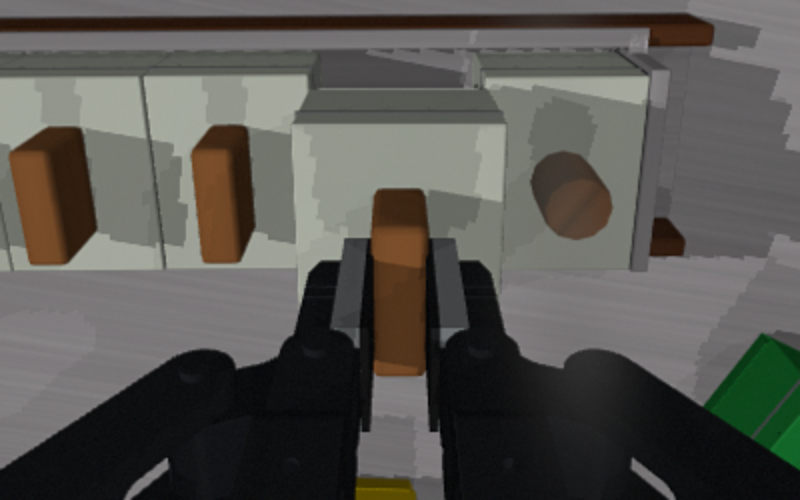

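The spare hangs square over the gap. Its back lid corners are at crop (292,123) and (505,123), and the gap edges are at crop u≈314 and 480. I'll compare the two centres numerically.

Run:
```python
from h import *
c=load('pics/w14'); a=np.radians(10.3);A=np.array([[np.cos(a),np.sin(a)],[-np.sin(a),np.cos(a)]])
f=lambda u,v,z:(A@ray(c,120+u/2,130+v/2,z)[:2]*1e3).round(1)
print('gap',f(314,75,.05),f(480,78,.05)); print('spare',f(292,123,.1054),f(505,123,.1054))
print('wall',f(400,16,.024),f(400,29,.024))
```

```text
gap [654.1 -93.4] [ 653.  -143.4]
spare [656.9 -94.6] [ 656.7 -142.7]
wall [ 667.5 -119.4] [ 663.2 -119.4]
```

>>> {"method": "carry_out", "body": {"series": [[[-0.5,0.5,3],0],[[0,0,3],0],[[0,0,3],0],[[0,0,0],0]]}}

```text
clock: 17.2
position: [0.6353, -0.0054, 0.0708]
ee_rot: [0.002, 0.767, -0.641, 0.002]
contact_force: [0.6, -0.2, -3.6]
width: 0.011
```

Run:
```python
from h import *
tgt(.0624,.624,-.1186)
```

```text
t 17.2 p [635.3  -5.4  70.8] xang -79.75 w 11.0 F [ 0.59 -0.19 -3.56]
t 17.2 p [635.3  -5.4  70.8] xang -79.75 w 11.0 F [ 0.59 -0.19 -3.56]
tool z [ 4.0e-04 -4.4e-03 -1.0e+00]
move tool mm [-0.1  0.1  8.4] turn -0.05
```

>>> {"method": "carry_out", "body": {"series": [[[0,0,2],0],[[0,0,2],0],[[0,0,2],0],[[0,0,0],0]]}}

```text
clock: 17.53
position: [0.6348, -0.0054, 0.0636]
ee_rot: [0.002, 0.767, -0.641, 0.001]
contact_force: [0.0, -0.3, -2.3]
width: 0.0109
```

>>> {"method": "carry_out", "body": {"series": [[[0,0,2],0],[[0,0,2],0],[[0,0,2],0],[[0,0,0],0]]}}

```text
clock: 17.87
position: [0.6349, -0.0054, 0.057]
ee_rot: [0.002, 0.767, -0.641, 0.001]
contact_force: [0.3, -0.3, -3.6]
width: 0.0109
```

Run:
```python
from h import *
tgt(.0524,.624,-.1186)
```

```text
t 17.87 p [634.9  -5.4  57. ] xang -79.75 w 10.9 F [ 0.31 -0.27 -3.64]
t 17.87 p [634.9  -5.4  57. ] xang -79.75 w 10.9 F [ 0.31 -0.27 -3.64]
tool z [-6.0e-04 -4.3e-03 -1.0e+00]
move tool mm [-0.1 -0.3  4.6] turn -0.05
```

No rise in force, and the foot bevel is already past the neighbours' rims. I'll continue down.

>>> {"method": "carry_out", "body": {"series": [[[0,-0.3,2],0],[[0,0,2],0],[[0,0,2],0],[[0,0,2],0],[[0,0,2],0],[[0,0,0],0]]}}

```text
clock: 18.37
position: [0.6353, -0.0055, 0.0459]
ee_rot: [0.002, 0.767, -0.641, 0.001]
contact_force: [-0.5, 0.1, -3.0]
width: 0.0107
```

>>> {"method": "carry_out", "body": {"series": [[[0,0,2],0],[[0,0,2],0],[[0,0,2],0],[[0,0,0],0]]}}

```text
clock: 18.7
position: [0.6353, -0.0055, 0.0393]
ee_rot: [0.002, 0.767, -0.641, 0.001]
contact_force: [0.2, 0.6, -3.1]
width: 0.0107
```

Run:
```python
from h import *
tgt(.0244,.624,-.1186)
```

```text
t 18.7 p [635.3  -5.5  39.3] xang -79.76 w 10.7 F [ 0.18  0.61 -3.15]
t 18.7 p [635.3  -5.5  39.3] xang -79.76 w 10.7 F [ 0.18  0.61 -3.15]
tool z [-4.0e-04 -4.4e-03 -1.0e+00]
move tool mm [-0.3  0.1 14.9] turn -0.06
```

>>> {"method": "carry_out", "body": {"series": [[[0,0,2],0],[[0,0,2],0],[[0,0,2],0],[[0,0,2],0],[[0,0,2],0],[[0,0,0],0]]}}

```text
clock: 19.2
position: [0.6354, -0.0055, 0.0282]
ee_rot: [0.002, 0.767, -0.641, 0.001]
contact_force: [-0.3, -0.5, -3.0]
width: 0.011
```

Run:
```python
from h import *
tgt(.0244,.624,-.1186)
```

```text
t 19.2 p [635.4  -5.5  28.2] xang -79.75 w 11.0 F [-0.31 -0.47 -3.04]
t 19.2 p [635.4  -5.5  28.2] xang -79.75 w 11.0 F [-0.31 -0.47 -3.04]
tool z [-3.0e-04 -4.4e-03 -1.0e+00]
move tool mm [-0.3  0.2  3.8] turn -0.05
```

>>> {"method": "carry_out", "body": {"series": [[[0,0,1],0],[[0,0,1],0],[[0,0,0],0]]}}

```text
clock: 19.45
position: [0.6357, -0.0056, 0.0265]
ee_rot: [0.002, 0.767, -0.641, 0.002]
contact_force: [0.5, -0.0, -3.0]
width: 0.0107
```

>>> {"method": "carry_out", "body": {"series": [[[0,0,1],0],[[0,0,0],0]]}}

```text
clock: 19.62
position: [0.6363, -0.0056, 0.0266]
ee_rot: [0.001, 0.767, -0.641, 0.002]
contact_force: [-0.3, -0.4, -2.8]
width: 0.0107
```

>>> {"method": "carry_out", "body": {"series": [[[0,0,1],0],[[0,0,0],0]]}}

```text
clock: 19.78
position: [0.6366, -0.0057, 0.0264]
ee_rot: [0.001, 0.767, -0.641, 0.003]
contact_force: [0.2, -0.2, -3.4]
width: 0.0107
```

Run:
```python
from h import *
tgt(.0244,.624,-.1186)
```

```text
t 19.78 p [636.6  -5.7  26.4] xang -79.75 w 10.7 F [ 0.2  -0.16 -3.45]
t 19.78 p [636.6  -5.7  26.4] xang -79.75 w 10.7 F [ 0.2  -0.16 -3.45]
tool z [ 0.0031 -0.0049 -1.    ]
move tool mm [-0.6  1.3  2. ] turn -0.05
```

The near bottom edge has touched the floor, because the spare is slightly pitched, and it is levelling as I go down. A few more gentle steps.

>>> {"method": "carry_out", "body": {"series": [[[0,0,1],0],[[0,0,1],0],[[0,0,1],0],[[0,0,0],0]]}}

```text
clock: 20.12
position: [0.6366, -0.0058, 0.0264]
ee_rot: [0.001, 0.768, -0.641, 0.003]
contact_force: [0.0, -0.3, -3.3]
width: 0.0108
```

Run:
```python
from h import *
tgt(.0244,.624,-.1186)
```

```text
t 20.12 p [636.6  -5.8  26.4] xang -79.73 w 10.8 F [ 0.01 -0.33 -3.34]
t 20.12 p [636.6  -5.8  26.4] xang -79.73 w 10.8 F [ 0.01 -0.33 -3.34]
tool z [ 0.0045 -0.0052 -1.    ]
move tool mm [-0.6  1.2  2. ] turn -0.03
```

It moves no further, and the remaining gap to flat is about 1 mm of pitch. I'll release and rise.

>>> {"method": "carry_out", "body": {"series": [[[0,0,0],0],[[0,0,0],0],[[0,0,0],0],[[0,0,0],0]], "fingers": 30}}

```text
clock: 20.45
position: [0.6378, -0.0059, 0.0264]
ee_rot: [-0.0, 0.768, -0.641, 0.004]
contact_force: [-0.6, 0.1, -0.7]
width: 0.0303
```

>>> {"method": "carry_out", "body": {"series": [[[0,0,-10],0],[[0,0,-20],0],[[0,0,-25],0],[[0,0,-25],0],[[0,0,-25],0],[[0,0,0],0],[[0,0,0],0]]}}

```text
clock: 21.03
position: [0.6368, -0.0053, 0.1378]
ee_rot: [0.0, 0.767, -0.641, 0.004]
contact_force: [-0.1, 0.3, -0.2]
width: 0.03
```

Run:
```python
from h import *
st(); c=cam('wrist'); save('pics/w15',c); d=cam('side'); save('pics/side15',d)
p=px(d,[.626,.0,.04]).astype(int); print(p)
b=cv2.resize(d[0][max(0,p[1]-60):p[1]+60,max(0,p[0]-80):p[0]+80],(800,600),interpolation=cv2.INTER_CUBIC)
cv2.imwrite('pics/v15.png',np.vstack([cv2.resize(c[0][80:340,60:600],(623,300)),cv2.resize(b,(400,300))] if 0 else [cv2.resize(c[0][80:340,60:600],(623,300)),cv2.resize(b,(623,467))[:300]]))
```

```text
t 21.03 p [636.8  -5.3 137.8] xang -79.74 w 30.0 F [-0.07  0.26 -0.23]
tool z [ 0.0048 -0.0053 -1.    ]
[270 199]
```

View pics/v15.png

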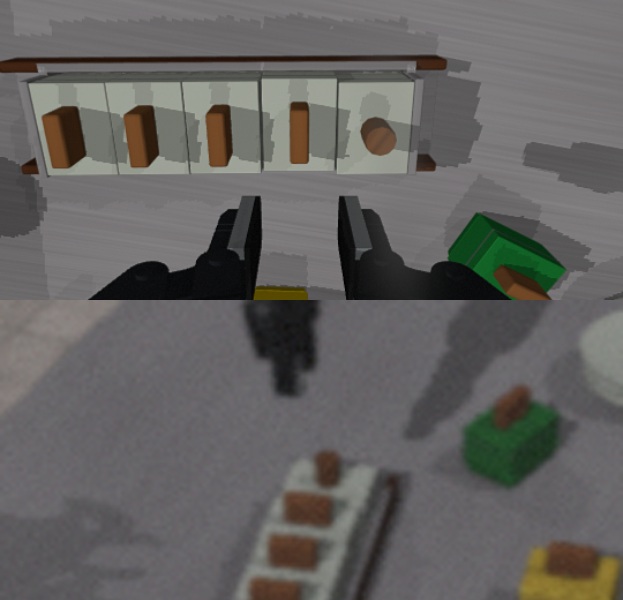

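Five canisters stand in the row. The spare's handle is at (299,133) of the picture, directly on the +y side of the knob at (378,136). To check that it is fully seated, I'll touch the top of its handle gently with closed fingers, then a neighbour's handle for comparison.

>>> {"method": "carry_out", "body": {"series": [[[0,0,20],0],[[0,0,20],0],[[0,0,20],0],[[0,0,8],0],[[0,0,0],0],[[0,0,0],0]], "fingers": 0}}

```text
clock: 21.63
position: [0.6341, -0.0054, 0.0628]
ee_rot: [0.003, 0.767, -0.641, 0.0]
contact_force: [0.1, 0.3, 0.3]
width: -0.0001
```

>>> {"method": "carry_out", "body": {"series": [[[0,0,3],0],[[0,0,3],0],[[0,0,3],0],[[0,0,2],0],[[0,0,0],0]]}}

```text
clock: 22.05
position: [0.636, -0.0057, 0.0532]
ee_rot: [0.001, 0.767, -0.641, 0.002]
contact_force: [0.1, -0.8, -0.3]
width: 0.0003
```

Run:
```python
from h import *
tr()
```

```text
t 22.05 p [636.   -5.7  53.2] xang -79.74 w 0.3 F [ 0.06 -0.78 -0.29]
tool z [ 0.0014 -0.0049 -1.    ]
tray-axes xy mm [ 624.69 -119.28] F [-0.08 -0.78]
```

>>> {"method": "carry_out", "body": {"series": [[[0,0,1],0],[[0,0,1],0]]}}

```text
clock: 22.22
position: [0.6366, -0.0057, 0.052]
ee_rot: [0.001, 0.767, -0.641, 0.003]
contact_force: [0.3, -0.2, -0.3]
width: -0.0001
```

>>> {"method": "carry_out", "body": {"series": [[[0,0,1],0],[[0,0,1],0],[[0,0,1],0]]}}

```text
clock: 22.47
position: [0.6371, -0.0058, 0.0494]
ee_rot: [0.001, 0.767, -0.641, 0.003]
contact_force: [-0.3, 1.1, -0.2]
width: -0.0007
```

>>> {"method": "carry_out", "body": {"series": [[[0,0,0],0],[[0,0,-15],0],[[-25,0,-5],0],[[-26,0,0],0],[[0,0,0],0],[[0,0,0],0]]}}

```text
clock: 22.97
position: [0.6279, 0.0448, 0.0692]
ee_rot: [0.001, 0.767, -0.642, 0.003]
contact_force: [0.4, -0.3, -0.1]
width: 0.0001
```

Run:
```python
from h import *
tr()
```

```text
t 22.97 p [627.9  44.8  69.2] xang -79.88 w 0.1 F [ 0.37 -0.26 -0.05]
tool z [ 0.0041 -0.0055 -1.    ]
tray-axes xy mm [625.77 -68.19] F [ 0.32 -0.32]
```

>>> {"method": "carry_out", "body": {"series": [[[0,0,6],0],[[0,0,6],0],[[0,0,6],0],[[0,0,2],0],[[0,0,0],0]]}}

```text
clock: 23.38
position: [0.6279, 0.0423, 0.0463]
ee_rot: [0.002, 0.766, -0.642, 0.003]
contact_force: [0.2, -0.6, 0.1]
width: -0.0003
```

>>> {"method": "carry_out", "body": {"series": [[[0,0,1],0],[[0,0,1],0],[[0,0,1],0],[[0,0,1],0]]}}

```text
clock: 23.72
position: [0.6279, 0.0409, 0.041]
ee_rot: [0.002, 0.766, -0.643, 0.003]
contact_force: [0.5, 1.0, 0.6]
width: 0.0001
```

>>> {"method": "carry_out", "body": {"series": [[[0,0,1],0],[[0,0,1],0],[[0,0,1],0]]}}

```text
clock: 23.97
position: [0.6283, 0.0408, 0.0386]
ee_rot: [0.002, 0.766, -0.643, 0.003]
contact_force: [-2.3, 0.6, 8.0]
width: -0.0001
```

Contact on the neighbour's handle is at TCP z ≈ 38.6 mm (8 N). I'll repeat the same touch on the spare.

>>> {"method": "carry_out", "body": {"series": [[[0,0,0],0],[[0,0,-15],0],[[22,0,-5],0],[[24,0,0],0],[[0,0,0],0],[[0,0,5],0],[[0,0,5],0],[[0,0,3],0],[[0,0,0],0]]}}

```text
clock: 24.72
position: [0.636, -0.0033, 0.0453]
ee_rot: [0.001, 0.767, -0.642, 0.003]
contact_force: [0.2, 0.1, 0.6]
width: -0.0
```

Run:
```python
from h import *
tr()
```

```text
t 24.72 p [636.   -3.3  45.3] xang -79.9 w -0.0 F [0.16 0.14 0.57]
tool z [ 0.003  -0.0058 -1.    ]
tray-axes xy mm [ 625.16 -116.99] F [0.18 0.11]
```

>>> {"method": "carry_out", "body": {"series": [[[0,0,1],0],[[0,0,1],0],[[0,0,1],0]]}}

```text
clock: 24.97
position: [0.6349, -0.0015, 0.0409]
ee_rot: [0.002, 0.767, -0.641, 0.002]
contact_force: [0.1, -0.4, -0.1]
width: 0.0001
```

>>> {"method": "carry_out", "body": {"series": [[[0,0,1],0],[[0,0,1],0]]}}

```text
clock: 25.13
position: [0.6348, -0.0009, 0.0387]
ee_rot: [0.002, 0.767, -0.641, 0.002]
contact_force: [-0.0, 1.0, -0.5]
width: 0.0001
```

>>> {"method": "carry_out", "body": {"series": [[[0,0,1],0],[[0,0,1],0]]}}

```text
clock: 25.3
position: [0.6349, -0.0009, 0.0385]
ee_rot: [0.002, 0.768, -0.641, 0.002]
contact_force: [-2.3, 0.4, 6.8]
width: 0.0001
```

The spare's handle top is at 38.5 mm against the neighbour's 38.6 mm, so it stands fully on the floor. I'll retreat upward, check numerically that nothing moved, and hand in.

>>> {"method": "carry_out", "body": {"series": [[[0,0,0],0],[[0,0,-15],0],[[0,0,-25],0],[[0,0,-30],0],[[0,0,-30],0],[[0,0,0],0],[[0,0,0],0]]}}

```text
clock: 25.88
position: [0.6337, -0.0002, 0.1412]
ee_rot: [0.003, 0.768, -0.641, 0.001]
contact_force: [0.0, 0.0, -0.3]
width: 0.0
```

Run:
```python
from h import *
st(); c=cam('wrist'); save('pics/w16',c)
a=np.radians(10.3);A=np.array([[np.cos(a),np.sin(a)],[-np.sin(a),np.cos(a)]])
h=cv2.cvtColor(c[0],cv2.COLOR_BGR2HSV); m=cv2.inRange(h,(5,80,60),(20,255,255))
n,l,s,ce=cv2.connectedComponentsWithStats(m)
for i in range(1,n):
    if s[i,4]>150: print(s[i],(A@ray(c,*ce[i],.062)[:2]*1e3).round(1))
s0=load('pics/scene0')[0]; s1=cam('scene')[0]
g=cv2.absdiff(s0,s1).max(2); print('mug diff',np.mean(g[125:152,402:425]>40),'saucer',np.mean(g[45:85,390:450]>40),np.mean(g[240:280,210:256]>40))
```

```text
t 25.88 p [ 6.337e+02 -2.000e-01  1.412e+02] xang -79.73 w 0.0 F [ 0.02  0.02 -0.27]
tool z [-0.0023 -0.005  -1.    ]
[ 66 130  36   7 195] [666.2  56.7]
[319 164  17  53 793] [ 621.3 -118.5]
[247 169  19  50 723] [618.9 -64.6]
[107 173  24  48 721] [617.6  40.7]
[177 172  21  48 715] [618.2 -11.8]
[380 178  31  32 655] [ 619.2 -170.1]
[493 305  50  39 670] [ 497.7 -284.8]
mug diff 0.0 saucer 0.3045833333333333 0.0005434782608695652
```

```bash
python3 -c "
from rig import manip
print(manip.sign_off())"
```

```text
the job is handed in; nothing more can be done
None
```

The spare is back in the row, directly on the +y side of the round-knobbed canister. I handed the job in at about 26 s with the gripper clear above the row; sign-off gave no verdict.

I slid the three bar-handled canisters to the +y stop and the knobbed one to the −y stop, gripping each handle. Then I lowered the spare into the gap, and nothing caught on the way down.

**Last checks:**
- **Spacing:** the last picture puts the spare about 51.6 mm from the knobbed canister, inside the 47–57 mm limits.
- **Seating:** touching the handle tops with closed fingers gave 38.5 mm on the spare and 38.6 mm on its neighbour, so the spare is fully down.
- **Forces:** the highest reading I took was about 8 N, in the touch check. I only read the force at the end of each move, so brief peaks between readings would not show.

**What disagreed or failed:**
- **Missed grasp:** the fingertips sit about 33 mm behind the stated tool point, so my first grasp closed on air above the handle. I corrected for this.
- **Touchdown height:** while lowering, the spare stopped about 1.5 mm above the expected height because it was tilted slightly. It dropped flat when released.
- **Bystanders:** comparing pictures, the mug showed no change. One of the two spots I checked for the saucers did change, probably because the arm was in front of it at first, but I didn't confirm that. I didn't check the yogurt pot separately, and the arm stayed clear of it as far as I could see.

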